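Sort the rice cakes onto their colour-coded dishes

ROBOT

A 7-joint arm with a two-finger parallel gripper is mounted at the origin on the work surface; the furniture and walls round the work are solid. World frame = base frame: x ahead of the robot, y to its left, z up, the work surface at z = 0. Lengths are in m, angles in rad, forces in N, time in s.
With the tool pointing down it reaches from about 0.425 to 0.925 m from the base axis. Payload 6.8 kg.
Tool frame: the origin (TCP) lies on the mounting face of the last link; the fingertips stand 173 mm ahead of it and the grasp point (between the pads) lies 155 mm ahead of it; z points along the fingers, y is the line along which they close (so a half turn about z gives the same grasp; the last joint's range is limited). The gripper opens to 85 mm and grips with 20 to 120 N. Pads are 22 mm wide; open, the fingers measure 114 mm over their backs; the gripper's body (76 mm by 85 mm) begins 54 mm behind the grasp point. The pads swing forward as they close: fully open they stand 13 mm farther back than shut.
Start: joints at [-1.291, 0.477, 0.022, 1.555, -0.011, 1.109, -0.083], TCP at [0.255, 0.625, 0.405] pointing down, gripper open.
Joint ranges: [-2.96, 2.96], [-0.34, 2.1], [-1.41, 1.46], [0.24, 2.44], [-1.37, 4.51], [0.17, 1.92], [-2.96, 2.96]. Speed limits (rad/s): [2.39, 2.39, 3.14, 3.14, 3.14, 3.14, 3.14].

INTERFACE

Orientations are given as a rotation vector (axis times angle).
In Python, from bench import r gives the robot as it stands.
- The arm moves only by the tool arm_command, never from a script. Its argument "plan" is a list of rows, each an object of numbers: "claw": the closure, from 0 (fully open) to 1 (shut); "tx", "ty", "tz": the shift along the tool's x, y, z in m; "ax", "ay", "az": the turn, a rotation vector about the tool's x, y, z in degrees. A call has exactly 10 rows; each row shifts and turns the commanded pose from where the row before left it, along the tool's axes as they then stand; what a row does not reach is not made up. A row lasts 1/12 s, in which the tool goes at most 41.7 mm and 7.16 degrees, less where a joint would pass 70% of its speed; a pose out of reach is approached as far as the arm can. A call is refused whole if a number of a shift passes 0.0417 or a number of a turn 7.16, either way. A call with a gripper value outside its range is refused whole. The fingers move at their own pace and stop on an object; "squeeze" is the grip in N (left out, the last holds). Time passes only in rows, so rows that do not move let the fingers close, or fill a call up. It gives the time, the measured TCP pose, the force, the opening and the grip force at its end, in the units of the state.
- r.get_obs(): the state, without advancing time (a new reading comes with each control period).
- r.grab_frame(name): name is "scene" or "top" or "wrist"; returns the picture (400x640x3 uint8, red, green, blue); there is no depth.
- r.camera_model(name): a dict with "fx", "fy", "cx", "cy" (pixels), "position" and "orientation" of the camera in the world; the wrist camera has in their place "tool_from_camera" (4x4, takes a point from camera to tool coordinates, whose origin is the TCP and whose axes are the flange's). Camera axes: x right, y up, looking along -z (the intrinsics and any distortion apply to the point x, -y, -z); pixel columns grow to the right and rows downward; lengths in m; the calibration is good to about 2 mm. A picture is of the moment at which its call begins: read the wrist's pose just before it. camera_model takes no time and is no camera call.
- r.hand_in(): hands the job in; it is judged then, once.
Trained networks look in the newest picture that a camera, given by its name, has taken for a name from the list of things; names that differ only in an ending like _2 or _b are one class to them, and where a whole thing is asked for, a point or a joint stands for the part that bears it (a point fixed in the world has none). Each returns a list of dicts, best first, with "confidence" (0 to 1); they miss things now and then, are a little off and sometimes report something else, mostly with a low value. They report only what shows in the picture. A call takes as long as a camera call. They do not tell look-alikes from the thing itself.
- r.boxes_of(target, camera): "location" ([x, y, z] in m, in the coordinates of the camera as it stood for that picture, good to about 4 mm: the middle of the surface that is visible of it).
- r.tip_of(target, camera): "location" ([x, y, z] in m, in the coordinates of the camera as it stood for that picture, good to about 4 mm: a listed point, or the origin of a listed thing).
The state is a dict: "clock": time; "joints": joint angles; "qvel": joint speeds; "tau": joint torques, N m; "tcp_pos": TCP position; "orientation": TCP orientation; "contact_force": force on the tool from outside, world axes, zero at the start; "moment": the same for the moment, N m; "grip_width": finger opening in m; "gripper_force": force on a finger pad.
Only numpy, scipy, OpenCV 4.12 (cv2) and the standard library are available. Lean on these libraries where they do the work, as an engineer would, in place of code of your own. Each camera call takes 0.05 s, during which the arm holds its last target. There are 200 camera calls.

TASK

First take the persimmon-shaped rice cake that was left on one of the three round dishes and stand it upright in the free middle circle of the wooden board, between the two that are already there; leave those two where they are. Only then put each half-moon rice cake right side up in the centre of the dish of its own colour: green on green, purple on purple, blue on blue.

Things in the scene. Friction and masses are not known exactly. Their poses are not given: they have to be found in the camera images.
- moon_green_center (a point): Centre of the dark green half-moon rice cake (an oval lump, 40 x 56 mm, 24 mm high, about 30 g, rigid), half-way up, 12 mm above its underside. z up; x is across its narrow belly (grip there, jaws closing along x), y along its length. Its sides round inward towards the top, so reach low: fingertips about 5 mm above the table. It lies on the table.
- moon_purple_center (a point): Centre of the light purple half-moon rice cake (an oval lump, 43 x 58 mm, 24 mm high, about 30 g, rigid), half-way up, 12 mm above its underside. z up; x is across its narrow belly (grip there, jaws closing along x), y along its length. Its sides round inward towards the top, so reach low: fingertips about 5 mm above the table. It lies on the table.
- moon_blue_center (a point): Centre of the light blue half-moon rice cake (an oval lump, 43 x 58 mm, 20 mm high, about 30 g, rigid), half-way up, 10 mm above its underside. z up; x is across its narrow belly (grip there, jaws closing along x), y along its length. Its sides round inward towards the top, so reach low: fingertips about 5 mm above the table. It lies on the table.
- dish_green: Shallow round green dish, fixed to the table, 92 mm across. Origin at its centre at table level; its flat inner floor is 5 mm above that and 76 mm across, the rim 9 mm high and 3 mm thick. z up; it is round, so its yaw is of no meaning.
- dish_purple: Shallow round purple dish, fixed to the table, 92 mm across. Origin at its centre at table level; its flat inner floor is 5 mm above that and 76 mm across, the rim 9 mm high and 3 mm thick. z up; it is round, so its yaw is of no meaning.
- dish_blue: Shallow round blue dish, fixed to the table, 92 mm across. Origin at its centre at table level; its flat inner floor is 5 mm above that and 76 mm across, the rim 9 mm high and 3 mm thick. z up; it is round, so its yaw is of no meaning.
- persimmon_stray_center (a point): Centre of the stray persimmon-shaped rice cake (round purple ball with a green leaf on top, 48 mm across, 40 mm high with the leaf, about 24 g, rigid), 20 mm above its underside. Widest 15 to 20 mm above its underside; grip round the belly in any direction. At the start it stands upright on one of the three dishes.
- board_middle (a point): Centre of the middle circle on the top face of the flat wooden board (240 x 85 x 14 mm, fixed; top face 14 mm above the table). x runs along the board's length, y across, z up. Three circles 60 mm across are drawn on it, 80 mm apart along x; the two outer ones hold persimmon-shaped cakes, the middle one is free. A fixed kitchen scale 130 mm high stands between board and dishes: carry over it.
- persimmon_a_center (a point): Centre of the persimmon-shaped rice cake that stands on the outer circle at the board's -x end (48 mm across, 40 mm high, loose), 20 mm above its underside. It stays where it is.
- persimmon_b_center (a point): Centre of the persimmon-shaped rice cake that stands on the outer circle at the board's +x end (48 mm across, 40 mm high, loose), 20 mm above its underside. It stays where it is.
Not all that is in view belongs to the job. Leave any turquoise look-alike of the part that bears moon_green_center alone.

How it is judged:
By the outcome, as a careful person would: the job done as asked, in the order asked, and still so for the second after the job is handed in, with the robot touching nothing.
It also fails if it takes over 109 s, if anything falls off the work surface, if the arm or the gripper's body presses on something with over 40 N, if the wrist force passes 120 N, or if a joint passes its speed limit or range.

## Working session

There is one attempt and no reset: what is moved stays moved. The work goes in short steps, Python scripts to look and compute and a tool call to move; the robot and the scene stay as the last step left them, time stands still between calls to the robot, and variables do not carry over. Pictures are saved under pics/ and viewed, at most 17 in all, crops included, and the job is handed in when it is done.

Besides the shell and the picture viewer there is one more tool, called after "Call:" as name(argument=value, ...), one argument or row to a line, values as JSON. arm_command: Moves the arm, as the interface text tells. Its arguments: {"type":"object","properties":{"plan":{"type":"array","items":{"type":"object","properties":{"claw":{"type":"number"},"tx":{"type":"number"},"ty":{"type":"number"},"tz":{"type":"number"},"ax":{"type":"number"},"ay":{"type":"number"},"az":{"type":"number"}}}},"squeeze":{"type":"number"}},"required":["plan"]}

```bash
ls; mkdir -p pics; cat > h.py <<'E'
import numpy as np, cv2
from scipy.spatial.transform import Rotation as R
from bench import r
def campose(cam):
    m=r.camera_model(cam)
    if 'tool_from_camera' in m:
        o=r.get_obs(); T=np.eye(4); T[:3,:3]=R.from_rotvec(o['orientation']).as_matrix(); T[:3,3]=o['tcp_pos']
        return T@np.array(m['tool_from_camera'])
    T=np.eye(4); q=np.array(m['orientation'],float)
    T[:3,:3]=q if q.shape==(3,3) else (R.from_rotvec(q) if q.size==3 else R.from_quat(q)).as_matrix()
    T[:3,3]=m['position']; return T
def pix(p,cam,T):
    m=r.camera_model(cam); c=np.linalg.inv(T)@np.append(p,1)
    return m['fx']*c[0]/-c[2]+m['cx'], m['fy']*-c[1]/-c[2]+m['cy']
def plane(u,v,z,cam,T):
    m=r.camera_model(cam); d=T[:3,:3]@np.array([(u-m['cx'])/m['fx'],-(v-m['cy'])/m['fy'],-1])
    return T[:3,3]+d*(z-T[2,3])/d[2]
def find(f,t,cam,T):
    return [(round(x['confidence'],2),np.round(T[:3,:3]@np.array(x['location'])+T[:3,3],3).tolist()) for x in f(t,cam)]
def save(img,n): cv2.imwrite('pics/'+n+'.png',cv2.cvtColor(img,cv2.COLOR_RGB2BGR))
E
python3 - <<'E'
from h import *
print(r.get_obs())
for c in ['top','scene','wrist']: print(c,r.camera_model(c))
img=r.grab_frame('top'); T=campose('top'); save(img,'top')
save(r.grab_frame('scene'),'scene')
for t in ['moon_green_center','moon_purple_center','moon_blue_center','dish_green','dish_purple','dish_blue','persimmon_stray_center','board_middle']:
    print(t,find(r.tip_of,t,'top',T))
print(r.get_obs()['clock'])
E
```

```text
pics
{'clock': 0.0, 'joints': array([-1.29111095,  0.4778078 ,  0.02234869,  1.55648052, -0.01151349,
        1.10928949, -0.08309281]), 'qvel': array([ 2.79272186e-04, -1.02199174e-03, -1.59568343e-03,  8.10579107e-04,
       -4.51437060e-04,  1.00476608e-05,  2.45560584e-04]), 'tau': array([ 2.48969618e-04, -5.96465313e+01,  1.60800677e+00, -2.81175578e+01,
        1.24623507e-02,  9.62721213e-03, -1.73072215e-05]), 'tcp_pos': array([0.25513198, 0.62461894, 0.40370815]), 'orientation': array([-6.05255682e-01, -3.08250314e+00,  2.89450536e-03]), 'contact_force': array([-0.30680896, -1.18580437, -0.16301832]), 'moment': array([ 0.02324004, -0.05333586, -0.00501247]), 'gripper_force': 0.0, 'grip_width': 0.08539683210638171}
top {'fx': 450.9585818548472, 'fy': 450.9585818548472, 'cx': 322.9144274647261, 'cy': 199.70735880045638, 'position': array([0.37723824, 0.03780022, 1.15244273]), 'orientation': array([ 0.13719056, -0.1691366 , -1.5690718 ])}
scene {'fx': 483.8210500944177, 'fy': 483.8210500944177, 'cx': 317.4416590217071, 'cy': 204.7131508501423, 'position': array([-0.10913998, -0
[... 309 characters left out ...]
 [ 9.99999979e-01,  1.04351547e-04, -1.74309319e-04,
        -3.65285787e-04],
       [-1.98556432e-04,  3.20445286e-01, -9.47267005e-01,
         2.95294793e-02],
       [ 0.00000000e+00,  0.00000000e+00,  0.00000000e+00,
         1.00000000e+00]])}
moon_green_center [(0.56, [0.739, -0.069, 0.013]), (0.51, [0.485, -0.145, 0.012])]
moon_purple_center [(0.81, [0.512, -0.253, 0.012])]
moon_blue_center [(0.59, [0.51, -0.025, 0.01])]
dish_green [(0.96, [0.638, -0.172, 0.002])]
dish_purple [(0.64, [0.623, -0.048, 0.001])]
dish_blue [(0.93, [0.617, -0.288, -0.0])]
persimmon_stray_center [(0.73, [0.635, -0.174, 0.021]), (0.36, [0.485, -0.145, 0.01])]
board_middle [(0.66, [0.529, 0.318, 0.015])]
0.5
```

View pics/top.png

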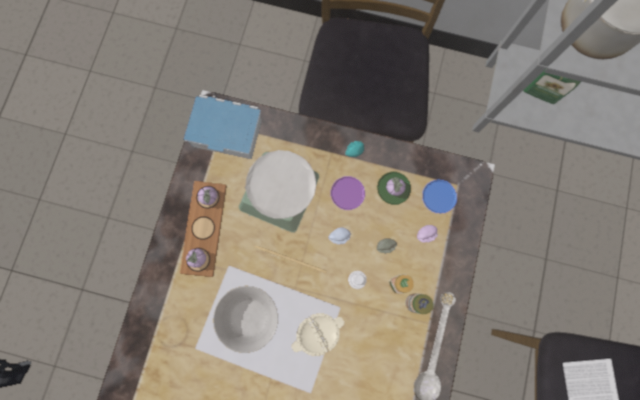

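View pics/scene.png

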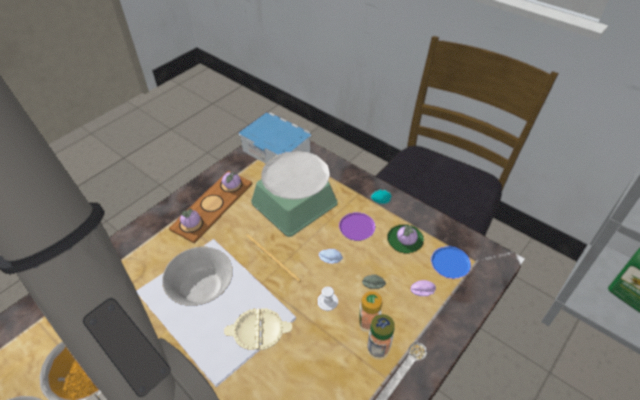

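The top view shows the turquoise look-alike at (355,149) and the green moon at (387,245). The stray persimmon is on the green dish at (395,187), and the board's free circle is at (203,228). The scene view agrees.

```bash
cat >> h.py <<'E'
def go(x,y,z=None,yaw=None):
    """tool-axis shift to world target; yaw = world angle (deg) of tool y, mod 180"""
    o=r.get_obs(); M=R.from_rotvec(o['orientation']).as_matrix(); p=np.array(o['tcp_pos'])
    z=p[2] if z is None else z
    cy=np.degrees(np.arctan2(M[1,1],M[0,1]))
    print('tcp',p.round(4),'yawY',round(cy,2),'tilt',np.round(M[:2,2],4),'q',np.round(o['joints'],2),'shift mm',(M.T@(np.array([x,y,z])-p)*1e3).round(1))
    if yaw is not None: print('az deg',round(-((yaw-cy+90)%180-90),2))
E
python3 - <<'E'
from h import *
T=campose('top')
for u,v,z in [(207,197,.034),(203,228,.014),(197,259,.034),(348,193,.005),(394,188,.005),(440,197,.005),(340,236,.012),(387,245,.012),(427,233,.012)]: print(u,v,plane(u,v,z,'top',T).round(3))
go(.56,-.15,.40)
E
```

```text
207 197 [0.606 0.306 0.034]
203 228 [0.53  0.318 0.014]
197 259 [0.451 0.324 0.034]
348 193 [ 0.622 -0.052  0.005]
394 188 [ 0.635 -0.172  0.005]
440 197 [ 0.61  -0.292  0.005]
340 236 [ 0.508 -0.029  0.012]
387 245 [ 0.485 -0.148  0.012]
427 233 [ 0.515 -0.251  0.012]
tcp [0.2553 0.6249 0.4046] yawY 67.78 tilt [-0.     -0.0001] q [-1.29  0.48  0.02  1.56 -0.01  1.11 -0.08] shift mm [-575.1 -602.1    4.7]
```

Call:
arm_command(
  plan=[
    {"tx": -0.028, "ty": -0.029},
    {"tx": -0.028, "ty": -0.029},
    {"tx": -0.028, "ty": -0.029},
    {"tx": -0.028, "ty": -0.029},
    {"tx": -0.028, "ty": -0.029},
    {"tx": -0.028, "ty": -0.029},
    {"tx": -0.028, "ty": -0.029},
    {"tx": -0.028, "ty": -0.029},
    {"tx": -0.028, "ty": -0.029},
    {"tx": -0.028, "ty": -0.029},
  ],
)

```text
invalid input at $.plan[0]: expected keys claw, tx, ty, tz, ax, ay, az
```

Call:
arm_command(
  plan=[
    {"tx": -0.028, "ty": -0.029},
    {"tx": -0.028, "ty": -0.029},
    {"tx": -0.028, "ty": -0.029},
    {"tx": -0.028, "ty": -0.029},
    {"tx": -0.028, "ty": -0.029},
    {"tx": -0.028, "ty": -0.029},
    {"tx": -0.028, "ty": -0.029},
    {"tx": -0.028, "ty": -0.029},
    {"tx": -0.015, "ty": -0.015},
    {},
  ],
)

```text
invalid input at $.plan[0]: expected keys claw, tx, ty, tz, ax, ay, az
```

Call:
arm_command(
  plan=[
    {"claw": 0, "tx": -0.028, "ty": -0.029, "tz": 0, "ax": 0, "ay": 0, "az": 0},
    {"claw": 0, "tx": -0.028, "ty": -0.029, "tz": 0, "ax": 0, "ay": 0, "az": 0},
    {"claw": 0, "tx": -0.028, "ty": -0.029, "tz": 0, "ax": 0, "ay": 0, "az": 0},
    {"claw": 0, "tx": -0.028, "ty": -0.029, "tz": 0, "ax": 0, "ay": 0, "az": 0},
    {"claw": 0, "tx": -0.028, "ty": -0.029, "tz": 0, "ax": 0, "ay": 0, "az": 0},
    {"claw": 0, "tx": -0.028, "ty": -0.029, "tz": 0, "ax": 0, "ay": 0, "az": 0},
    {"claw": 0, "tx": -0.028, "ty": -0.029, "tz": 0, "ax": 0, "ay": 0, "az": 0},
    {"claw": 0, "tx": -0.028, "ty": -0.029, "tz": 0, "ax": 0, "ay": 0, "az": 0},
    {"claw": 0, "tx": -0.028, "ty": -0.029, "tz": 0, "ax": 0, "ay": 0, "az": 0},
    {"claw": 0, "tx": -0.028, "ty": -0.029, "tz": 0, "ax": 0, "ay": 0, "az": 0},
  ],
)

```text
clock: 1.33
tcp_pos: [0.4051, 0.2486, 0.405]
orientation: [0.605, 3.082, 0.001]
contact_force: [1.1, -0.1, 0.3]
grip_width: 0.0855
gripper_force: 0.0
```

Call:
arm_command(
  plan=[
    {"claw": 0, "tx": -0.028, "ty": -0.029, "tz": 0, "ax": 0, "ay": 0, "az": 0},
    {"claw": 0, "tx": -0.028, "ty": -0.029, "tz": 0, "ax": 0, "ay": 0, "az": 0},
    {"claw": 0, "tx": -0.028, "ty": -0.029, "tz": 0, "ax": 0, "ay": 0, "az": 0},
    {"claw": 0, "tx": -0.028, "ty": -0.029, "tz": 0, "ax": 0, "ay": 0, "az": 0},
    {"claw": 0, "tx": -0.028, "ty": -0.029, "tz": 0, "ax": 0, "ay": 0, "az": 0},
    {"claw": 0, "tx": -0.028, "ty": -0.029, "tz": 0, "ax": 0, "ay": 0, "az": 0},
    {"claw": 0, "tx": -0.028, "ty": -0.029, "tz": 0, "ax": 0, "ay": 0, "az": 0},
    {"claw": 0, "tx": -0.028, "ty": -0.029, "tz": 0, "ax": 0, "ay": 0, "az": 0},
    {"claw": 0, "tx": -0.028, "ty": -0.029, "tz": 0, "ax": 0, "ay": 0, "az": 0},
    {"claw": 0, "tx": 0, "ty": 0, "tz": 0, "ax": 0, "ay": 0, "az": 0},
  ],
)

```text
clock: 2.17
tcp_pos: [0.5404, -0.0946, 0.4056]
orientation: [0.62, 3.076, -0.006]
contact_force: [-0.3, -0.9, 1.0]
grip_width: 0.0854
gripper_force: 0.0
```

```bash
python3 - <<'E'
from h import *
T=campose('wrist'); img=r.grab_frame('wrist'); save(img,'w1')
for t in ['persimmon_stray_center','moon_green_center','moon_purple_center','moon_blue_center','dish_green','dish_purple','dish_blue']:
    f=find(r.tip_of,t,'wrist',T); print(t,f,[np.round(pix(x[1],'wrist',T)).tolist() for x in f])
go(.636,-.172,yaw=83.4)
E
```

```text
persimmon_stray_center [] []
moon_green_center [(0.86, [0.486, -0.149, 0.014]), (0.61, [0.737, -0.067, 0.015]), (0.33, [0.612, -0.289, 0.002])] [[261.0, 138.0], [395.0, 283.0], [213.0, 259.0]]
moon_purple_center [(0.94, [0.511, -0.25, 0.01])] [[198.0, 187.0]]
moon_blue_center [(0.91, [0.508, -0.03, 0.011])] [[362.0, 115.0]]
dish_green [(0.62, [0.635, -0.172, 0.002])] [[296.0, 244.0]]
dish_purple [(0.87, [0.622, -0.05, 0.001])] [[377.0, 203.0]]
dish_blue [(0.76, [0.613, -0.29, 0.005])] [[212.0, 261.0]]
tcp [ 0.5392 -0.085   0.4048] yawY 67.92 tilt [0.     0.0006] q [-0.31  0.28  0.43  1.89 -0.14  1.    1.36] shift mm [-1.224e+02 -4.430e+01 -1.000e-01]
az deg -15.48
```

View pics/w1.png

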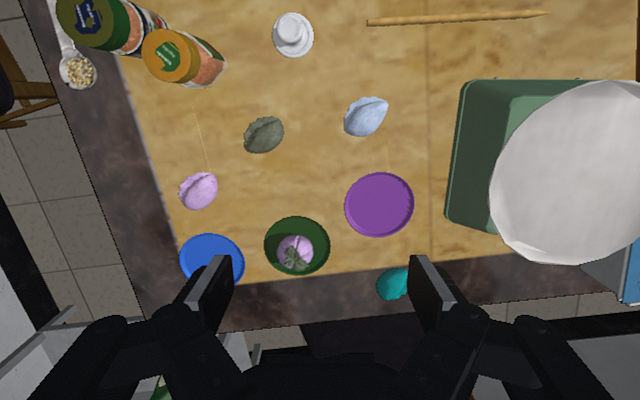

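The wrist view shows the green moon at (263,135), purple moon at (198,190) and blue moon at (366,116). The persimmon is at (296,251) on the green dish, and the turquoise decoy is at (392,284). Next I need the moon yaws and the persimmon's position.

```bash
cat >> h.py <<'E'
def moon(img,cam,T,u,v,h=32,z=.009):
    x0,y0=max(int(u-h),0),max(int(v-h),0); c=np.ascontiguousarray(cv2.resize(cv2.cvtColor(img[y0:y0+2*h,x0:x0+2*h],cv2.COLOR_RGB2BGR),None,fx=4,fy=4,interpolation=cv2.INTER_CUBIC))
    m=np.zeros(c.shape[:2],np.uint8); cv2.grabCut(c,m,(20,20,c.shape[1]-40,c.shape[0]-40),np.zeros((1,65)),np.zeros((1,65)),6,cv2.GC_INIT_WITH_RECT)
    k=max(cv2.findContours(np.uint8(m&1),cv2.RETR_EXTERNAL,cv2.CHAIN_APPROX_NONE)[0],key=cv2.contourArea)[:,0,:]
    P=np.array([plane(x0+(a-1.5)/4,y0+(b-1.5)/4,z,cam,T)[:2] for a,b in k])*1e3
    (cx,cy),(w,l),a=cv2.minAreaRect(P.astype(np.float32)); a=a if w<l else a+90
    return (round(cx,1),round(cy,1)),(round(min(w,l)),round(max(w,l))),'narrow yaw',round((a+90)%180-90,1)
E
python3 - <<'E'
from h import *
T=campose('wrist'); img=cv2.cvtColor(cv2.imread('pics/w1.png'),cv2.COLOR_BGR2RGB)
for n,u,v in [('g',263,135),('p',198,190),('b',366,116)]: print(n,moon(img,'wrist',T,u,v))
print(moon(img,'wrist',T,296,250,30,.022)); print(plane(296,250,.025,'wrist',T))
top=cv2.cvtColor(cv2.imread('pics/top.png'),cv2.COLOR_BGR2RGB)
print(plane(396,186.5,.025,'top',campose('top')))
save(cv2.resize(img[90:290,170:420],None,fx=3,fy=3,interpolation=cv2.INTER_CUBIC),'crop')
E
```

```text
g ((482.8, -135.6), (43, 52), 'narrow yaw', -15.0)
p ((514.4, -240.0), (43, 60), 'narrow yaw', 20.9)
b ((507.5, -16.6), (44, 53), 'narrow yaw', 45.0)
((637.4, -162.0), (47, 61), 'narrow yaw', 44.1)
[ 0.63076135 -0.15559429  0.025     ]
[ 0.63416099 -0.17407179  0.025     ]
```

View pics/crop.png

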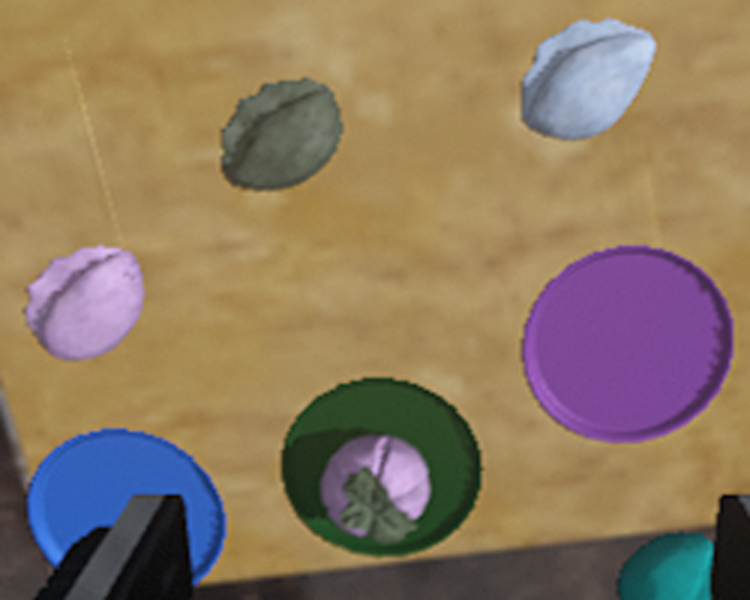

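Picture pose: the arm was still settling in the grab, so the wrist picture's y is about 10 mm off. The networks' values agree with the top view. I'll move over the persimmon.

Call:
arm_command(
  plan=[
    {"claw": 0, "tx": -0.0305, "ty": -0.011, "tz": 0, "ax": 0, "ay": 0, "az": 0},
    {"claw": 0, "tx": -0.0305, "ty": -0.011, "tz": 0, "ax": 0, "ay": 0, "az": 0},
    {"claw": 0, "tx": -0.0305, "ty": -0.011, "tz": 0, "ax": 0, "ay": 0, "az": 0},
    {"claw": 0, "tx": -0.0305, "ty": -0.011, "tz": 0, "ax": 0, "ay": 0, "az": 0},
    {"claw": 0, "tx": 0, "ty": 0, "tz": 0.03, "ax": 0, "ay": 0, "az": -5.2},
    {"claw": 0, "tx": 0, "ty": 0, "tz": 0.03, "ax": 0, "ay": 0, "az": -5.2},
    {"claw": 0, "tx": 0, "ty": 0, "tz": 0.03, "ax": 0, "ay": 0, "az": -5.1},
    {"claw": 0, "tx": 0, "ty": 0, "tz": 0.03, "ax": 0, "ay": 0, "az": 0},
    {"claw": 0, "tx": 0, "ty": 0, "tz": 0, "ax": 0, "ay": 0, "az": 0},
    {"claw": 0, "tx": 0, "ty": 0, "tz": 0, "ax": 0, "ay": 0, "az": 0},
  ],
)

```text
clock: 3.4
tcp_pos: [0.6353, -0.1723, 0.2836]
orientation: [-0.183, -3.133, -0.001]
contact_force: [0.6, 0.0, 0.5]
grip_width: 0.0852
gripper_force: 0.0
```

```bash
python3 - <<'E'
from h import *
T=campose('wrist'); img=r.grab_frame('wrist'); save(img,'w2')
for t in ['persimmon_stray_center','dish_green']:
    f=find(r.tip_of,t,'wrist',T); print(t,f,[np.round(pix(x[1],'wrist',T)).tolist() for x in f])
go(.634,-.172,.182,yaw=83.4); print(pix([.634,-.172,.025],'wrist',T))
E
```

```text
persimmon_stray_center [(0.86, [0.635, -0.174, 0.026])] [[318.0, 202.0]]
dish_green [(0.5, [0.612, -0.289, 0.002])] [[182.0, 182.0]]
tcp [ 0.6367 -0.1733  0.2872] yawY 83.29 tilt [ 0.0038 -0.0007] q [-0.07  0.59  0.34  1.71 -0.24  0.88  1.83] shift mm [  3.2   1.  105.2]
az deg -0.11
(np.float64(320.68337984394935), np.float64(199.83169399190183))
```

View pics/w2.png

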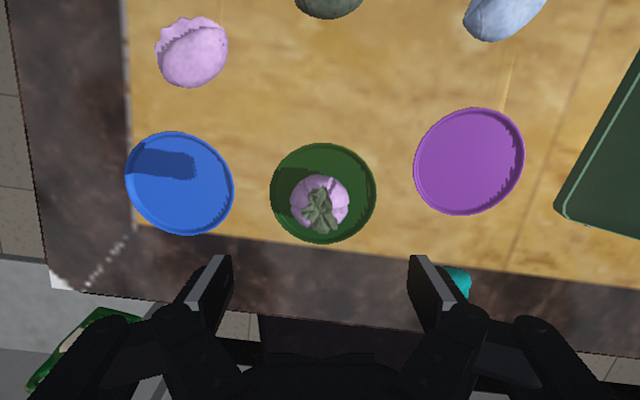

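The persimmon shows at (320,203), under the tool axis within a couple of mm. Going down to grip it.

Call:
arm_command(
  squeeze=25,
  plan=[
    {"claw": 0, "tx": 0.002, "ty": 0, "tz": 0.03, "ax": 0, "ay": 0, "az": 0},
    {"claw": 0, "tx": 0, "ty": 0, "tz": 0.03, "ax": 0, "ay": 0, "az": 0},
    {"claw": 0, "tx": 0, "ty": 0, "tz": 0.025, "ax": 0, "ay": 0, "az": 0},
    {"claw": 0, "tx": 0, "ty": 0, "tz": 0.017, "ax": 0, "ay": 0, "az": 0},
    {"claw": 0, "tx": 0, "ty": 0, "tz": 0, "ax": 0, "ay": 0, "az": 0},
    {"claw": 1, "tx": 0, "ty": 0, "tz": 0, "ax": 0, "ay": 0, "az": 0},
    {"claw": 1, "tx": 0, "ty": 0, "tz": 0, "ax": 0, "ay": 0, "az": 0},
    {"claw": 1, "tx": 0, "ty": 0, "tz": 0, "ax": 0, "ay": 0, "az": 0},
    {"claw": 1, "tx": 0, "ty": 0, "tz": 0, "ax": 0, "ay": 0, "az": 0},
    {"claw": 1, "tx": 0, "ty": 0, "tz": 0, "ax": 0, "ay": 0, "az": 0},
  ],
)

```text
clock: 4.38
tcp_pos: [0.6347, -0.1735, 0.1852]
orientation: [0.184, 3.132, -0.001]
contact_force: [-1.8, -0.6, 6.7]
grip_width: 0.0455
gripper_force: 24.7
```

```bash
python3 - <<'E'
from h import *
o=r.get_obs(); print(o['contact_force'],o['grip_width'],o['gripper_force'],o['clock'])
go(.53,.318,.40,yaw=83.4)
E
```

```text
[-1.83165941 -0.57060937  6.72437492] 0.04551450393947831 24.74186087376438 4.3833
tcp [ 0.6347 -0.1735  0.1852] yawY 83.27 tilt [ 0.0037 -0.0007] q [-0.03  0.72  0.28  1.75 -0.29  0.7   1.87] shift mm [ 160.8  475.8 -215.5]
az deg -0.13
```

Call:
arm_command(
  plan=[
    {"claw": 1, "tx": 0, "ty": 0, "tz": -0.02, "ax": 0, "ay": 0, "az": 0},
    {"claw": 1, "tx": 0, "ty": 0, "tz": -0.036, "ax": 0, "ay": 0, "az": 0},
    {"claw": 1, "tx": 0, "ty": 0, "tz": -0.04, "ax": 0, "ay": 0, "az": 0},
    {"claw": 1, "tx": 0, "ty": 0, "tz": -0.04, "ax": 0, "ay": 0, "az": 0},
    {"claw": 1, "tx": 0, "ty": 0, "tz": -0.04, "ax": 0, "ay": 0, "az": 0},
    {"claw": 1, "tx": 0.006, "ty": 0.02, "tz": -0.036, "ax": 0, "ay": 0, "az": 0},
    {"claw": 1, "tx": 0.012, "ty": 0.035, "tz": 0, "ax": 0, "ay": 0, "az": 0},
    {"claw": 1, "tx": 0.012, "ty": 0.035, "tz": 0, "ax": 0, "ay": 0, "az": 0},
    {"claw": 1, "tx": 0.012, "ty": 0.035, "tz": 0, "ax": 0, "ay": 0, "az": 0},
    {"claw": 1, "tx": 0.012, "ty": 0.035, "tz": 0, "ax": 0, "ay": 0, "az": 0},
  ],
)

```text
clock: 5.22
tcp_pos: [0.5981, -0.0065, 0.3964]
orientation: [0.185, 3.134, 0.001]
contact_force: [1.2, -0.3, -0.4]
grip_width: 0.0451
gripper_force: 25.9
```

Call:
arm_command(
  plan=[
    {"claw": 1, "tx": 0.012, "ty": 0.035, "tz": 0, "ax": 0, "ay": 0, "az": 0},
    {"claw": 1, "tx": 0.012, "ty": 0.035, "tz": 0, "ax": 0, "ay": 0, "az": 0},
    {"claw": 1, "tx": 0.012, "ty": 0.035, "tz": 0, "ax": 0, "ay": 0, "az": 0},
    {"claw": 1, "tx": 0.012, "ty": 0.035, "tz": 0, "ax": 0, "ay": 0, "az": 0},
    {"claw": 1, "tx": 0.012, "ty": 0.035, "tz": 0, "ax": 0, "ay": 0, "az": 0},
    {"claw": 1, "tx": 0.012, "ty": 0.035, "tz": 0, "ax": 0, "ay": 0, "az": 0},
    {"claw": 1, "tx": 0.012, "ty": 0.035, "tz": 0, "ax": 0, "ay": 0, "az": 0},
    {"claw": 1, "tx": 0.012, "ty": 0.035, "tz": 0, "ax": 0, "ay": 0, "az": 0},
    {"claw": 1, "tx": 0.005, "ty": 0.015, "tz": 0, "ax": 0, "ay": 0, "az": 0},
    {"claw": 1, "tx": 0, "ty": 0, "tz": 0, "ax": 0, "ay": 0, "az": 0},
  ],
)

```text
clock: 6.05
tcp_pos: [0.531, 0.3024, 0.3955]
orientation: [0.172, 3.137, 0.005]
contact_force: [-0.4, -0.1, -0.1]
grip_width: 0.0454
gripper_force: 25.9
```

```bash
python3 - <<'E'
from h import *
r.grab_frame('wrist'); T=campose('wrist'); img=r.grab_frame('wrist'); save(img,'w3')
for t in ['board_middle','persimmon_a_center','persimmon_stray_center']:
    f=find(r.tip_of,t,'wrist',T); print(t,f,[np.round(pix(x[1],'wrist',T)).tolist() for x in f])
go(.53,.318,.20,yaw=83.4); print(r.get_obs()['grip_width'])
E
```

```text
board_middle [(0.92, [0.529, 0.315, 0.015])] [[333.0, 161.0]]
persimmon_a_center [(0.69, [0.454, 0.332, 0.035])] [[343.0, 92.0]]
persimmon_stray_center [(0.75, [0.537, 0.296, 0.239])] [[315.0, 281.0]]
tcp [0.5338 0.2948 0.3952] yawY 83.1 tilt [ 0.0007 -0.0005] q [-0.8   0.38  0.25  1.74 -0.11  1.03  0.94] shift mm [  6.7  22.6 195.1]
az deg -0.3
0.04564179334635961
```

View pics/w3.png

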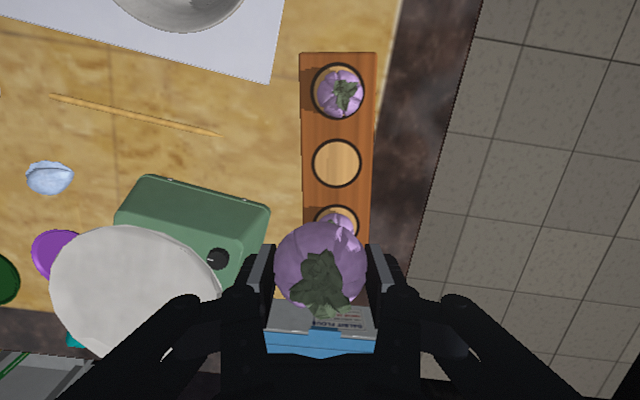

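The free circle is at (336,163), with persimmons above it at (338,91) and below at (337,225). The held cake hangs upright at (320,270). Lining up, then descending.

Call:
arm_command(
  plan=[
    {"claw": 1, "tx": 0.006, "ty": 0.023, "tz": 0, "ax": 0, "ay": 0, "az": 0},
    {"claw": 1, "tx": 0, "ty": 0, "tz": 0.03, "ax": 0, "ay": 0, "az": 0},
    {"claw": 1, "tx": 0, "ty": 0, "tz": 0.035, "ax": 0, "ay": 0, "az": 0},
    {"claw": 1, "tx": 0, "ty": 0, "tz": 0.035, "ax": 0, "ay": 0, "az": 0},
    {"claw": 1, "tx": 0, "ty": 0, "tz": 0.035, "ax": 0, "ay": 0, "az": 0},
    {"claw": 1, "tx": 0, "ty": 0, "tz": 0.025, "ax": 0, "ay": 0, "az": 0},
    {"claw": 1, "tx": 0, "ty": 0, "tz": 0.015, "ax": 0, "ay": 0, "az": 0},
    {"claw": 1, "tx": 0, "ty": 0, "tz": 0.01, "ax": 0, "ay": 0, "az": 0},
    {"claw": 1, "tx": 0, "ty": 0, "tz": 0, "ax": 0, "ay": 0, "az": 0},
    {"claw": 1, "tx": 0, "ty": 0, "tz": 0, "ax": 0, "ay": 0, "az": 0},
  ],
)

```text
clock: 7.13
tcp_pos: [0.5304, 0.3198, 0.2101]
orientation: [0.186, 3.136, -0.0]
contact_force: [0.4, 0.4, -1.0]
grip_width: 0.0454
gripper_force: 25.9
```

```bash
python3 - <<'E'
from h import *
T=campose('wrist'); save(r.grab_frame('wrist'),'w4')
go(.5305,.3185,.195,yaw=83.4); print(r.get_obs()['contact_force'])
E
```

```text
tcp [0.5306 0.3202 0.2109] yawY 83.22 tilt [0.0017 0.0009] q [-0.78  0.63  0.19  1.84 -0.17  0.69  0.96] shift mm [-0.1 -1.7 15.9]
az deg -0.18
[ 0.08205799 -0.5278422  -0.02814527]
```

View pics/w4.png

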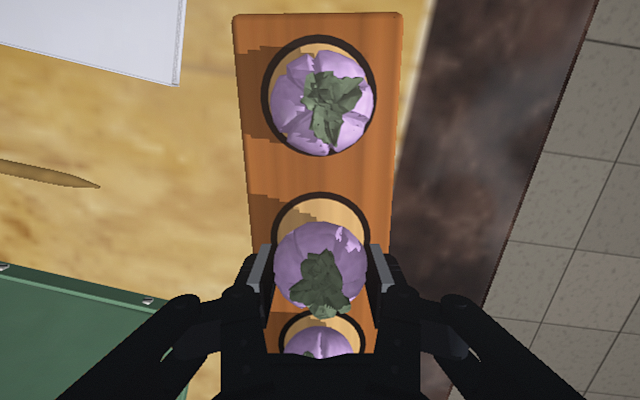

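```bash
python3 - <<'E'
from h import *
T=campose('wrist'); o=r.get_obs(); M=R.from_rotvec(o['orientation']).as_matrix()
a=plane(321,192,.014,'wrist',T); b=plane(319,35,.014,'wrist',T); c=plane(321,310,.014,'wrist',T)
for q in (a,b,c): print((q-M[:,0]*.0315).round(4))
E
```

```text
[0.5353 0.3199 0.014 ]
[0.4545 0.3285 0.014 ]
[0.6172 0.3103 0.014 ]
```

Call:
arm_command(
  plan=[
    {"claw": 1, "tx": -0.002, "ty": -0.001, "tz": 0.005, "ax": 0, "ay": 0, "az": 0},
    {"claw": 1, "tx": 0, "ty": 0, "tz": 0.005, "ax": 0, "ay": 0, "az": 0},
    {"claw": 1, "tx": 0, "ty": 0, "tz": 0.004, "ax": 0, "ay": 0, "az": 0},
    {"claw": 1, "tx": 0, "ty": 0, "tz": 0.002, "ax": 0, "ay": 0, "az": 0},
    {"claw": 1, "tx": 0, "ty": 0, "tz": 0, "ax": 0, "ay": 0, "az": 0},
    {"claw": 1, "tx": 0, "ty": 0, "tz": 0, "ax": 0, "ay": 0, "az": 0},
    {"claw": 1, "tx": 0, "ty": 0, "tz": 0, "ax": 0, "ay": 0, "az": 0},
    {"claw": 1, "tx": 0, "ty": 0, "tz": 0, "ax": 0, "ay": 0, "az": 0},
    {"claw": 1, "tx": 0, "ty": 0, "tz": 0, "ax": 0, "ay": 0, "az": 0},
    {"claw": 1, "tx": 0, "ty": 0, "tz": 0, "ax": 0, "ay": 0, "az": 0},
  ],
)

```text
clock: 8.02
tcp_pos: [0.5316, 0.3193, 0.1943]
orientation: [0.184, 3.136, 0.0]
contact_force: [-1.2, -1.0, 5.8]
grip_width: 0.0452
gripper_force: 26.4
```

Call:
arm_command(
  plan=[
    {"claw": 0.35, "tx": 0, "ty": 0, "tz": -0.001, "ax": 0, "ay": 0, "az": 0},
    {"claw": 0.25, "tx": 0, "ty": 0, "tz": 0, "ax": 0, "ay": 0, "az": 0},
    {"claw": 0.2, "tx": 0, "ty": 0, "tz": 0, "ax": 0, "ay": 0, "az": 0},
    {"claw": 0.15, "tx": 0, "ty": 0, "tz": 0, "ax": 0, "ay": 0, "az": 0},
    {"claw": 0.1, "tx": 0, "ty": 0, "tz": 0, "ax": 0, "ay": 0, "az": 0},
    {"claw": 0.1, "tx": 0, "ty": 0, "tz": 0, "ax": 0, "ay": 0, "az": 0},
    {"claw": 0.1, "tx": 0, "ty": 0, "tz": -0.01, "ax": 0, "ay": 0, "az": 0},
    {"claw": 0.1, "tx": 0, "ty": 0, "tz": -0.02, "ax": 0, "ay": 0, "az": 0},
    {"claw": 0.1, "tx": 0, "ty": 0, "tz": -0.03, "ax": 0, "ay": 0, "az": 0},
    {"claw": 0.1, "tx": 0, "ty": 0, "tz": -0.03, "ax": 0, "ay": 0, "az": 0},
  ],
)

```text
clock: 8.85
tcp_pos: [0.5313, 0.3191, 0.2857]
orientation: [-0.184, -3.135, 0.002]
contact_force: [0.7, 0.5, 0.2]
grip_width: 0.0769
gripper_force: 0.0
```

```bash
python3 - <<'E'
from h import *
r.grab_frame('wrist');T=campose('wrist'); save(r.grab_frame('wrist'),'w5')
print(r.get_obs()['grip_width'],find(r.tip_of,'persimmon_stray_center','wrist',T)); go(.487,-.147,.40)
E
```

```text
0.07671825449028405 [(0.69, [0.532, 0.318, 0.037])]
tcp [0.5327 0.3198 0.2882] yawY 83.26 tilt [0.0049 0.0038] q [-0.8   0.52  0.22  1.8  -0.15  0.83  0.94] shift mm [  -9.9 -468.4 -113.8]
```

View pics/w5.png

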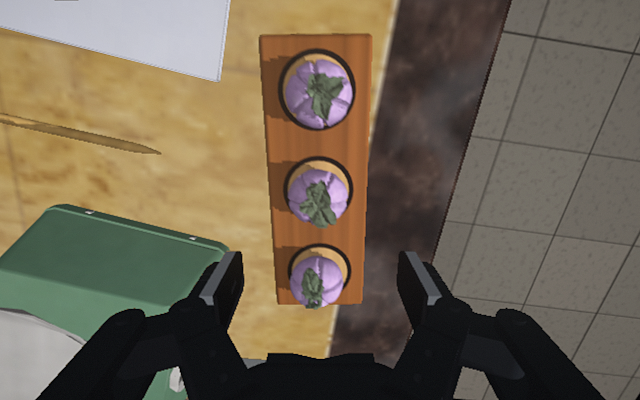

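Placed cleanly: the stray cake is centred in the middle circle at (318,190) and its neighbours haven't moved. Next, over to the moons.

Call:
arm_command(
  plan=[
    {"claw": 0, "tx": 0, "ty": 0, "tz": -0.035, "ax": 0, "ay": 0, "az": 0},
    {"claw": 0, "tx": 0, "ty": 0, "tz": -0.035, "ax": 0, "ay": 0, "az": 0},
    {"claw": 0, "tx": 0, "ty": 0, "tz": -0.03, "ax": 0, "ay": 0, "az": 0},
    {"claw": 0, "tx": -0.001, "ty": -0.04, "tz": 0, "ax": 0, "ay": 0, "az": 0},
    {"claw": 0, "tx": -0.001, "ty": -0.04, "tz": 0, "ax": 0, "ay": 0, "az": 0},
    {"claw": 0, "tx": -0.001, "ty": -0.04, "tz": 0, "ax": 0, "ay": 0, "az": 0},
    {"claw": 0, "tx": -0.001, "ty": -0.04, "tz": 0, "ax": 0, "ay": 0, "az": 0},
    {"claw": 0, "tx": -0.001, "ty": -0.04, "tz": 0, "ax": 0, "ay": 0, "az": 0},
    {"claw": 0, "tx": -0.001, "ty": -0.04, "tz": 0, "ax": 0, "ay": 0, "az": 0},
    {"claw": 0, "tx": -0.001, "ty": -0.04, "tz": 0, "ax": 0, "ay": 0, "az": 0},
  ],
)

```text
clock: 9.83
tcp_pos: [0.5048, 0.0386, 0.3842]
orientation: [-0.184, -3.135, 0.0]
contact_force: [1.5, 0.4, 0.2]
grip_width: 0.0854
gripper_force: 0.0
```

Call:
arm_command(
  plan=[
    {"claw": 0, "tx": -0.001, "ty": -0.04, "tz": 0, "ax": 0, "ay": 0, "az": 0},
    {"claw": 0, "tx": -0.001, "ty": -0.04, "tz": 0, "ax": 0, "ay": 0, "az": 0},
    {"claw": 0, "tx": -0.001, "ty": -0.04, "tz": 0, "ax": 0, "ay": 0, "az": 0},
    {"claw": 0, "tx": -0.001, "ty": -0.04, "tz": 0, "ax": 0, "ay": 0, "az": 0},
    {"claw": 0, "tx": -0.001, "ty": -0.02, "tz": 0.02, "ax": 0, "ay": 0, "az": 0},
    {"claw": 0, "tx": 0, "ty": 0, "tz": 0.02, "ax": 0, "ay": 0, "az": 0},
    {"claw": 0, "tx": 0, "ty": 0, "tz": 0.02, "ax": 0, "ay": 0, "az": 0},
    {"claw": 0, "tx": 0, "ty": 0, "tz": 0.02, "ax": 0, "ay": 0, "az": 0},
    {"claw": 0, "tx": 0, "ty": 0, "tz": 0, "ax": 0, "ay": 0, "az": 0},
    {"claw": 0, "tx": 0, "ty": 0, "tz": 0, "ax": 0, "ay": 0, "az": 0},
  ],
)

```text
clock: 10.67
tcp_pos: [0.489, -0.1389, 0.3039]
orientation: [-0.184, -3.133, 0.0]
contact_force: [0.6, 0.3, -0.1]
grip_width: 0.0851
gripper_force: 0.0
```

```bash
cat >> h.py <<'E'
def moon2(img,cam,T,u,v,h=32,z=.009):
    x0,y0=max(int(u-h),0),max(int(v-h),0); c=np.ascontiguousarray(cv2.cvtColor(img[y0:y0+2*h,x0:x0+2*h],cv2.COLOR_RGB2BGR))
    lab=cv2.cvtColor(c,cv2.COLOR_BGR2LAB).astype(int); m=np.uint8(lab[:,:,2]<146)   # wood is yellow
    n,L,S,C=cv2.connectedComponentsWithStats(m); k=1+np.argmax(S[1:,4]); ys,xs=np.nonzero(L==k)
    P=np.array([plane(x0+a,y0+b,z,cam,T)[:2] for a,b in zip(xs,ys)])*1e3
    w,V=np.linalg.eigh(np.cov(P.T)); return P.mean(0).round(1).tolist(),(4*np.sqrt(w)).round(1),'narrow yaw',round((np.degrees(np.arctan2(V[1,0],V[0,0]))+90)%180-90,1)
E
python3 - <<'E'
from h import *
r.grab_frame('wrist'); T=campose('wrist'); img=r.grab_frame('wrist'); save(img,'w6')
for t in ['moon_green_center','moon_purple_center','moon_blue_center','dish_green','dish_purple','dish_blue']:
    f=find(r.tip_of,t,'wrist',T)[:2]; p=[np.round(pix(x[1],'wrist',T)).tolist() for x in f]; print(t,f,p)
    if 'moon' in t:
        for q in p:
            if q[1]>30: print('   ',moon2(img,'wrist',T,*q,h=36))
go(.486,-.147,.17)
E
```

```text
moon_green_center [(0.66, [0.623, -0.048, 0.001]), (0.59, [0.486, -0.146, 0.019])] [[420.0, 294.0], [312.0, 187.0]]Traceback (most recent call last):
  File "<stdin>", line 7, in <module>
  File "h.py", line 39, in moon2
    P=np.array([plane(x0+a,y0+b,z,cam,T)[:2] for a,b in zip(xs,ys)])*1e3
                ~~~~~^^^^^^^^^^^^^^^^^^^
  File "h.py", line 16, in plane
    m=r.camera_model(cam); d=T[:3,:3]@np.array([(u-m['cx'])/m['fx'],-(v-m['cy'])/m['fy'],-1])
ValueError: time passes only in moves, steps and waits
```

View pics/w6.png

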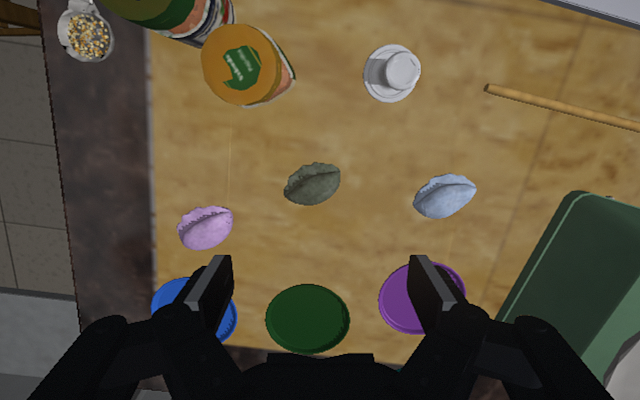

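All three moons are in view: green at (312,185), purple at (205,228), blue at (444,196). The dishes are partly visible below. I'll cache the camera model and measure.

```bash
cat >> h.py <<'E'
import functools
CM=functools.lru_cache(None)(r.camera_model)
def plane(u,v,z,cam,T):
    m=CM(cam); d=T[:3,:3]@np.array([(u-m['cx'])/m['fx'],-(v-m['cy'])/m['fy'],-1])
    return T[:3,3]+d*(z-T[2,3])/d[2]
E
python3 - <<'E'
from h import *
T=campose('wrist'); img=cv2.cvtColor(cv2.imread('pics/w6.png'),cv2.COLOR_BGR2RGB)
for n,u,v in [('g',312,185),('p',205,228),('b',444,196)]: print(n,moon2(img,'wrist',T,u,v,38))
for n in ['dish_green','dish_purple','dish_blue','moon_purple_center','moon_blue_center']: print(n,find(r.tip_of,n,'wrist',T)[:1])
print(plane(307,318,.009,'wrist',T))
go(.486,-.147,.17)
E
```

```text
g ([487.5, -146.2], array([37.6, 54.3]), 'narrow yaw', np.float64(18.8))
p ([518.3, -254.1], array([42.3, 61. ]), 'narrow yaw', np.float64(24.9))
b ([513.0, -27.0], array([41.7, 57.3]), 'narrow yaw', np.float64(14.0))
dish_green [(0.58, [0.639, -0.173, 0.005])]
dish_purple [(0.68, [0.622, -0.049, 0.001])]
dish_blue []
moon_purple_center [(0.7, [0.514, -0.252, 0.012])]
moon_blue_center [(0.67, [0.51, -0.025, 0.008])]
[ 0.63569838 -0.17065903  0.009     ]
tcp [ 0.4899 -0.1389  0.3053] yawY 83.29 tilt [0.0012 0.0001] q [-0.19  0.35  0.42  2.06 -0.2   0.76  1.81] shift mm [  3.1  -8.5 135.3]
```

Call:
arm_command(
  plan=[
    {"claw": 0, "tx": 0.003, "ty": -0.008, "tz": 0.008, "ax": 0, "ay": 0, "az": 0},
    {"claw": 0, "tx": 0, "ty": 0, "tz": 0.008, "ax": 0, "ay": 0, "az": 7.15},
    {"claw": 0, "tx": 0, "ty": 0, "tz": 0.008, "ax": 0, "ay": 0, "az": 7.15},
    {"claw": 0, "tx": 0, "ty": 0, "tz": 0.008, "ax": 0, "ay": 0, "az": 7.15},
    {"claw": 0, "tx": 0, "ty": 0, "tz": 0.008, "ax": 0, "ay": 0, "az": 7.15},
    {"claw": 0, "tx": 0, "ty": 0, "tz": 0.008, "ax": 0, "ay": 0, "az": 7.15},
    {"claw": 0, "tx": 0, "ty": 0, "tz": 0.008, "ax": 0, "ay": 0, "az": 7.15},
    {"claw": 0, "tx": 0, "ty": 0, "tz": 0.008, "ax": 0, "ay": 0, "az": 7.15},
    {"claw": 0, "tx": 0, "ty": 0, "tz": 0.008, "ax": 0, "ay": 0, "az": 7.15},
    {"claw": 0, "tx": 0, "ty": 0, "tz": 0.008, "ax": 0, "ay": 0, "az": 7.1},
  ],
)

```text
clock: 11.9
tcp_pos: [0.4853, -0.1471, 0.224]
orientation: [1.833, 2.551, -0.001]
contact_force: [0.1, 0.7, 0.5]
grip_width: 0.0853
gripper_force: 0.0
```

```bash
python3 - <<'E'
from h import *
r.grab_frame('wrist'); T=campose('wrist'); img=r.grab_frame('wrist'); save(img,'w7')
u,v=pix([.486,-.146,.01],'wrist',T); print(u,v); print(moon2(img,'wrist',T,u,v,50))
go(.486,-.146,.177,yaw=18.8)
E
```

```text
322.0727823251822 223.5732270070868
([484.9, -146.6], array([39.2, 57. ]), 'narrow yaw', np.float64(12.0))
tcp [ 0.485  -0.1467  0.2233] yawY 18.9 tilt [-0.0029 -0.0007] q [-0.31  0.55  0.62  2.12 -0.53  0.63  1.01] shift mm [ 0.3  1.3 46.3]
az deg 0.1
```

Call:
arm_command(
  squeeze=30,
  plan=[
    {"claw": 0, "tx": 0, "ty": 0, "tz": 0.02, "ax": 0, "ay": 0, "az": 4},
    {"claw": 0, "tx": 0, "ty": 0, "tz": 0.016, "ax": 0, "ay": 0, "az": 0},
    {"claw": 0, "tx": 0, "ty": 0, "tz": 0.01, "ax": 0, "ay": 0, "az": 0},
    {"claw": 0, "tx": 0, "ty": 0, "tz": 0, "ax": 0, "ay": 0, "az": 0},
    {"claw": 1, "tx": 0, "ty": 0, "tz": 0, "ax": 0, "ay": 0, "az": 0},
    {"claw": 1, "tx": 0, "ty": 0, "tz": 0, "ax": 0, "ay": 0, "az": 0},
    {"claw": 1, "tx": 0, "ty": 0, "tz": 0, "ax": 0, "ay": 0, "az": 0},
    {"claw": 1, "tx": 0, "ty": 0, "tz": 0, "ax": 0, "ay": 0, "az": 0},
    {"claw": 1, "tx": 0, "ty": 0, "tz": 0, "ax": 0, "ay": 0, "az": 0},
    {"claw": 1, "tx": 0, "ty": 0, "tz": 0, "ax": 0, "ay": 0, "az": 0},
  ],
)

```text
clock: 12.83
tcp_pos: [0.4862, -0.1467, 0.1798]
orientation: [1.912, 2.491, 0.002]
contact_force: [-1.6, 0.6, 7.5]
grip_width: 0.037
gripper_force: 29.1
```

Call:
arm_command(
  plan=[
    {"claw": 1, "tx": 0, "ty": 0, "tz": -0.01, "ax": 0, "ay": 0, "az": 0},
    {"claw": 1, "tx": 0, "ty": 0, "tz": -0.03, "ax": 0, "ay": 0, "az": 0},
    {"claw": 1, "tx": 0, "ty": 0, "tz": -0.02, "ax": 0, "ay": 0, "az": 0},
    {"claw": 1, "tx": 0, "ty": 0, "tz": 0, "ax": 0, "ay": 0, "az": 0},
    {"claw": 1, "tx": 0, "ty": 0, "tz": 0, "ax": 0, "ay": 0, "az": 0},
    {"claw": 1, "tx": 0, "ty": 0, "tz": 0, "ax": 0, "ay": 0, "az": 0},
    {"claw": 1, "tx": 0, "ty": 0, "tz": 0, "ax": 0, "ay": 0, "az": 0},
    {"claw": 1, "tx": 0, "ty": 0, "tz": 0, "ax": 0, "ay": 0, "az": 0},
    {"claw": 1, "tx": 0, "ty": 0, "tz": 0, "ax": 0, "ay": 0, "az": 0},
    {"claw": 1, "tx": 0, "ty": 0, "tz": 0, "ax": 0, "ay": 0, "az": 0},
  ],
)

```text
clock: 13.67
tcp_pos: [0.4856, -0.1465, 0.2382]
orientation: [-1.913, -2.491, 0.001]
contact_force: [0.3, 0.1, -0.6]
grip_width: 0.037
gripper_force: 30.2
```

```bash
python3 - <<'E'
from h import *
T=campose('wrist'); save(r.grab_frame('wrist'),'w8')
go(.636,-.172,.185); print(find(r.tip_of,'dish_green','wrist',T))
E
```

```text
tcp [ 0.4856 -0.1465  0.2383] yawY 14.97 tilt [-0.0009  0.    ] q [-0.35  0.53  0.66  2.12 -0.53  0.66  0.94] shift mm [-63.5 138.7  53.2]
[(0.66, [0.638, -0.169, -0.0])]
```

View pics/w8.png

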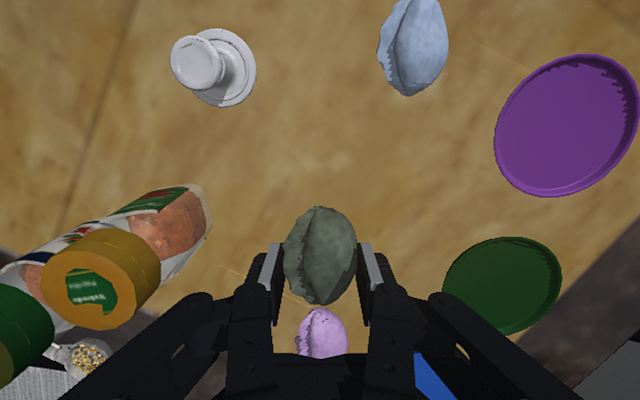

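Green moon is held level between the pads at (320,255). Carrying it to the green dish.

Call:
arm_command(
  plan=[
    {"claw": 1, "tx": -0.0126, "ty": 0.0279, "tz": 0, "ax": 0, "ay": 0, "az": 0},
    {"claw": 1, "tx": -0.0126, "ty": 0.0279, "tz": 0, "ax": 0, "ay": 0, "az": 0},
    {"claw": 1, "tx": -0.0126, "ty": 0.0279, "tz": 0, "ax": 0, "ay": 0, "az": 0},
    {"claw": 1, "tx": -0.0126, "ty": 0.0279, "tz": 0, "ax": 0, "ay": 0, "az": 0},
    {"claw": 1, "tx": -0.0126, "ty": 0.0279, "tz": 0, "ax": 0, "ay": 0, "az": 0},
    {"claw": 1, "tx": 0, "ty": 0, "tz": 0, "ax": 0, "ay": 0, "az": 0},
    {"claw": 1, "tx": 0, "ty": 0, "tz": 0.02, "ax": 0, "ay": 0, "az": 0},
    {"claw": 1, "tx": 0, "ty": 0, "tz": 0.015, "ax": 0, "ay": 0, "az": 0},
    {"claw": 1, "tx": 0, "ty": 0, "tz": 0, "ax": 0, "ay": 0, "az": 0},
    {"claw": 1, "tx": 0, "ty": 0, "tz": 0, "ax": 0, "ay": 0, "az": 0},
  ],
)

```text
clock: 14.6
tcp_pos: [0.6358, -0.1711, 0.2024]
orientation: [-1.912, -2.489, 0.002]
contact_force: [0.7, -0.5, -0.9]
grip_width: 0.037
gripper_force: 30.2
```

```bash
python3 - <<'E'
from h import *
go(.6365,-.1715,.186)
E
```

```text
tcp [ 0.6358 -0.1711  0.2024] yawY 14.96 tilt [-0.0032  0.0007] q [-0.24  0.77  0.6   1.76 -0.59  0.8   0.91] shift mm [-0.6  0.6 16.4]
```

Call:
arm_command(
  plan=[
    {"claw": 1, "tx": 0, "ty": 0, "tz": 0.008, "ax": 0, "ay": 0, "az": 0},
    {"claw": 1, "tx": 0, "ty": 0, "tz": 0.006, "ax": 0, "ay": 0, "az": 0},
    {"claw": 1, "tx": 0, "ty": 0, "tz": 0.003, "ax": 0, "ay": 0, "az": 0},
    {"claw": 1, "tx": 0, "ty": 0, "tz": 0, "ax": 0, "ay": 0, "az": 0},
    {"claw": 1, "tx": 0, "ty": 0, "tz": 0, "ax": 0, "ay": 0, "az": 0},
    {"claw": 0.45, "tx": 0, "ty": 0, "tz": 0, "ax": 0, "ay": 0, "az": 0},
    {"claw": 0.35, "tx": 0, "ty": 0, "tz": 0, "ax": 0, "ay": 0, "az": 0},
    {"claw": 0.35, "tx": 0, "ty": 0, "tz": 0, "ax": 0, "ay": 0, "az": 0},
    {"claw": 0.35, "tx": 0, "ty": 0, "tz": -0.02, "ax": 0, "ay": 0, "az": 0},
    {"claw": 0.35, "tx": 0, "ty": 0, "tz": -0.03, "ax": 0, "ay": 0, "az": 0},
  ],
)

```text
clock: 15.43
tcp_pos: [0.6357, -0.1706, 0.2346]
orientation: [-1.91, -2.488, 0.004]
contact_force: [0.4, 0.3, 0.2]
grip_width: 0.0557
gripper_force: 0.0
```

```bash
python3 - <<'E'
from h import *
r.grab_frame('wrist'); T=campose('wrist'); r.grab_frame('wrist')
for n in ['moon_green_center','dish_green']: print(find(r.tip_of,n,'wrist',T))
print(r.get_obs()['contact_force']); go(.515,-.251,.30,24.9)
E
```

```text
[(0.63, [0.74, -0.069, 0.011]), (0.58, [0.641, -0.174, 0.021])]
[]
[ 0.0737318   0.41275083 -0.88661421]
tcp [ 0.6372 -0.1714  0.2377] yawY 14.98 tilt [ 0.0022 -0.0001] q [-0.27  0.73  0.64  1.75 -0.56  0.85  0.89] shift mm [ -45.3 -138.5  -62.5]
az deg -9.92
```

Call:
arm_command(
  plan=[
    {"claw": 0.35, "tx": 0, "ty": 0, "tz": -0.03, "ax": 0, "ay": 0, "az": 0},
    {"claw": 0, "tx": -0.009, "ty": -0.0277, "tz": 0, "ax": 0, "ay": 0, "az": 0},
    {"claw": 0, "tx": -0.009, "ty": -0.0277, "tz": 0, "ax": 0, "ay": 0, "az": 0},
    {"claw": 0, "tx": -0.009, "ty": -0.0277, "tz": 0, "ax": 0, "ay": 0, "az": 0},
    {"claw": 0, "tx": -0.009, "ty": -0.0277, "tz": 0, "ax": 0, "ay": 0, "az": 0},
    {"claw": 0, "tx": -0.009, "ty": -0.0277, "tz": 0, "ax": 0, "ay": 0, "az": 0},
    {"claw": 0, "tx": 0, "ty": 0, "tz": 0.02, "ax": 0, "ay": 0, "az": -5},
    {"claw": 0, "tx": 0, "ty": 0, "tz": 0.02, "ax": 0, "ay": 0, "az": -4},
    {"claw": 0, "tx": 0, "ty": 0, "tz": 0, "ax": 0, "ay": 0, "az": 0},
    {"claw": 0, "tx": 0, "ty": 0, "tz": 0, "ax": 0, "ay": 0, "az": 0},
  ],
)

```text
clock: 16.47
tcp_pos: [0.5141, -0.2502, 0.2256]
orientation: [-1.713, -2.63, 0.001]
contact_force: [0.3, 0.5, 0.3]
grip_width: 0.0855
gripper_force: 0.0
```

```bash
python3 - <<'E'
from h import *
r.grab_frame('wrist'); T=campose('wrist'); img=r.grab_frame('wrist'); save(img,'w9')
u,v=pix([.515,-.251,.01],'wrist',T); print(u,v); print(moon2(img,'wrist',T,u,v,50))
go(.515,-.251,.177,yaw=24.9)
E
```

```text
319.8960877552523 222.42262400150403
([515.5, -253.0], array([43.3, 59.5]), 'narrow yaw', np.float64(23.6))
tcp [ 0.5151 -0.2506  0.2271] yawY 23.89 tilt [ 0.0002 -0.0002] q [-0.1   0.62  0.59  1.97 -0.52  0.71  1.23] shift mm [-0.3 -0.2 50.1]
az deg -1.01
```

View pics/w9.png

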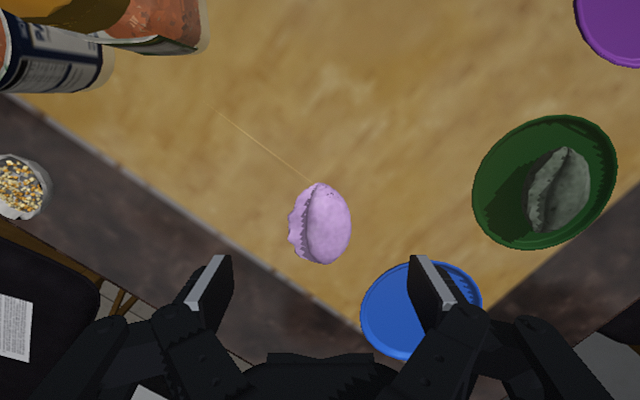

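The green moon sits inside the green dish at (558,188). The purple moon is under the tool at (320,223), lined up with the jaws.

Call:
arm_command(
  squeeze=30,
  plan=[
    {"claw": 0, "tx": -0.0015, "ty": 0, "tz": 0.02, "ax": 0, "ay": 0, "az": 0},
    {"claw": 0, "tx": 0, "ty": 0, "tz": 0.02, "ax": 0, "ay": 0, "az": 0},
    {"claw": 0, "tx": 0, "ty": 0, "tz": 0.01, "ax": 0, "ay": 0, "az": 0},
    {"claw": 0, "tx": 0, "ty": 0, "tz": 0, "ax": 0, "ay": 0, "az": 0},
    {"claw": 1, "tx": 0, "ty": 0, "tz": 0, "ax": 0, "ay": 0, "az": 0},
    {"claw": 1, "tx": 0, "ty": 0, "tz": 0, "ax": 0, "ay": 0, "az": 0},
    {"claw": 1, "tx": 0, "ty": 0, "tz": 0, "ax": 0, "ay": 0, "az": 0},
    {"claw": 1, "tx": 0, "ty": 0, "tz": 0, "ax": 0, "ay": 0, "az": 0},
    {"claw": 1, "tx": 0, "ty": 0, "tz": 0, "ax": 0, "ay": 0, "az": 0},
    {"claw": 1, "tx": 0, "ty": 0, "tz": 0, "ax": 0, "ay": 0, "az": 0},
  ],
)

```text
clock: 17.4
tcp_pos: [0.5157, -0.2522, 0.178]
orientation: [1.711, 2.633, 0.002]
contact_force: [-1.5, 2.3, 6.4]
grip_width: 0.0394
gripper_force: 29.5
```

Call:
arm_command(
  plan=[
    {"claw": 1, "tx": 0, "ty": 0, "tz": -0.01, "ax": 0, "ay": 0, "az": 0},
    {"claw": 1, "tx": 0, "ty": 0, "tz": -0.03, "ax": 0, "ay": 0, "az": 0},
    {"claw": 1, "tx": 0, "ty": 0, "tz": -0.04, "ax": 0, "ay": 0, "az": 0},
    {"claw": 1, "tx": 0, "ty": 0, "tz": -0.04, "ax": 0, "ay": 0, "az": 0},
    {"claw": 1, "tx": 0, "ty": 0, "tz": 0, "ax": 0, "ay": 0, "az": 0},
    {"claw": 1, "tx": 0, "ty": 0, "tz": 0, "ax": 0, "ay": 0, "az": 0},
    {"claw": 1, "tx": 0, "ty": 0, "tz": 0, "ax": 0, "ay": 0, "az": 0},
    {"claw": 1, "tx": 0, "ty": 0, "tz": 0, "ax": 0, "ay": 0, "az": 0},
    {"claw": 1, "tx": 0, "ty": 0, "tz": 0, "ax": 0, "ay": 0, "az": 0},
    {"claw": 1, "tx": 0, "ty": 0, "tz": 0, "ax": 0, "ay": 0, "az": 0},
  ],
)

```text
clock: 18.23
tcp_pos: [0.5149, -0.2518, 0.2956]
orientation: [-1.711, -2.632, 0.001]
contact_force: [0.3, -0.1, -0.6]
grip_width: 0.0398
gripper_force: 30.4
```

```bash
python3 - <<'E'
from h import *
T=campose('wrist'); r.grab_frame('wrist')
go(.622,-.050,.185)
for n in ['moon_purple_center','moon_green_center','dish_green','dish_purple']: print(find(r.tip_of,n,'wrist',T))
E
```

```text
tcp [ 0.5149 -0.2519  0.2957] yawY 23.97 tilt [-0.0019  0.0004] q [-0.16  0.52  0.68  1.93 -0.43  0.84  1.17] shift mm [140.8 180.  110.6]
[(0.85, [0.513, -0.254, 0.13])]
[(0.78, [0.637, -0.173, 0.019])]
[(0.86, [0.635, -0.17, 0.004])]
[]
```

Call:
arm_command(
  plan=[
    {"claw": 1, "tx": 0.0235, "ty": 0.03, "tz": 0, "ax": 0, "ay": 0, "az": 0},
    {"claw": 1, "tx": 0.0235, "ty": 0.03, "tz": 0, "ax": 0, "ay": 0, "az": 0},
    {"claw": 1, "tx": 0.0235, "ty": 0.03, "tz": 0, "ax": 0, "ay": 0, "az": 0},
    {"claw": 1, "tx": 0.0235, "ty": 0.03, "tz": 0, "ax": 0, "ay": 0, "az": 0},
    {"claw": 1, "tx": 0.0235, "ty": 0.03, "tz": 0, "ax": 0, "ay": 0, "az": 0},
    {"claw": 1, "tx": 0.0235, "ty": 0.03, "tz": 0, "ax": 0, "ay": 0, "az": 0},
    {"claw": 1, "tx": 0, "ty": 0, "tz": 0.03, "ax": 0, "ay": 0, "az": 0},
    {"claw": 1, "tx": 0, "ty": 0, "tz": 0.03, "ax": 0, "ay": 0, "az": 0},
    {"claw": 1, "tx": 0, "ty": 0, "tz": 0, "ax": 0, "ay": 0, "az": 0},
    {"claw": 1, "tx": 0, "ty": 0, "tz": 0, "ax": 0, "ay": 0, "az": 0},
  ],
)

```text
clock: 19.32
tcp_pos: [0.6217, -0.0502, 0.2356]
orientation: [-1.711, -2.632, 0.004]
contact_force: [-0.1, -0.1, 0.2]
grip_width: 0.0394
gripper_force: 30.5
```

```bash
python3 - <<'E'
from h import *
T=campose('wrist'); img=r.grab_frame('wrist'); save(img,'w10')
go(.622,-.05,.184)
for n in ['moon_purple_center','dish_purple']: print(find(r.tip_of,n,'wrist',T))
E
```

```text
tcp [ 0.6224 -0.0509  0.2373] yawY 23.91 tilt [-0.0004 -0.0007] q [-0.45  0.67  0.6   1.84 -0.52  0.79  0.84] shift mm [ 1.   0.  53.3]
[(0.79, [0.619, -0.049, 0.069])]
[(0.91, [0.623, -0.048, 0.0])]
```

View pics/w10.png

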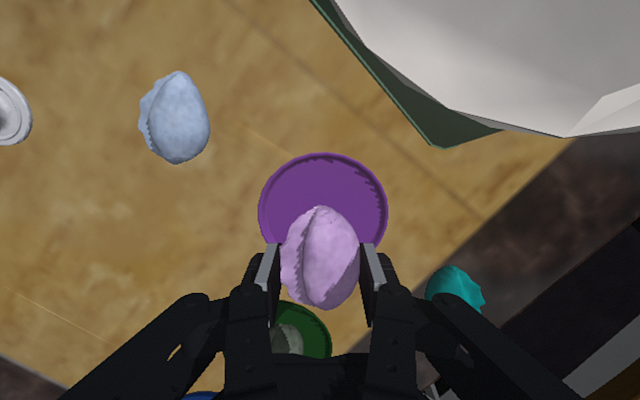

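The purple moon is held level above the purple dish, whose centre is near (323,215). The scale's bowl is close by, so I'll check clearance.

```bash
python3 - <<'E'
from h import *
T=campose('top')
for u,v in [(281,186),(317,186),(314,203),(300,215),(291,230),(318,195)]: print(u,v,plane(u,v,.12,'top',T).round(3))
T=campose('wrist')
for u,v in [(390,80),(450,108),(565,137)]: print(plane(u,v,.12,'wrist',T).round(3))
for u,v in [(440,147)]: print(plane(u,v,.0,'wrist',T).round(3),plane(u,v,.05,'wrist',T).round(3),plane(u,v,.1,'wrist',T).round(3))
E
```

```text
281 186 [0.614 0.114 0.12 ]
317 186 [0.614 0.03  0.12 ]
314 203 [0.573 0.037 0.12 ]
300 215 [0.545 0.069 0.12 ]
291 230 [0.51 0.09 0.12]
318 195 [0.592 0.028 0.12 ]
[0.607 0.034 0.12 ]
[0.626 0.035 0.12 ]
[0.66  0.041 0.12 ]
[0.681 0.024 0.   ] [0.659 0.024 0.05 ] [0.637 0.024 0.1  ]
```

Clearance of the bowl to the gripper body is about 25 mm, but the camera side points at the bowl. I'll turn the tool away while going down.

Call:
arm_command(
  plan=[
    {"claw": 1, "tx": 0.001, "ty": 0.001, "tz": 0, "ax": 0, "ay": 0, "az": 0},
    {"claw": 1, "tx": 0, "ty": 0, "tz": 0, "ax": 0, "ay": 0, "az": -6.6},
    {"claw": 1, "tx": 0, "ty": 0, "tz": 0, "ax": 0, "ay": 0, "az": -6.6},
    {"claw": 1, "tx": 0, "ty": 0, "tz": 0.006, "ax": 0, "ay": 0, "az": -6.6},
    {"claw": 1, "tx": 0, "ty": 0, "tz": 0.006, "ax": 0, "ay": 0, "az": -6.6},
    {"claw": 1, "tx": 0, "ty": 0, "tz": 0.006, "ax": 0, "ay": 0, "az": -6.6},
    {"claw": 1, "tx": 0, "ty": 0, "tz": 0.008, "ax": 0, "ay": 0, "az": -6.6},
    {"claw": 1, "tx": 0, "ty": 0, "tz": 0.008, "ax": 0, "ay": 0, "az": -6.6},
    {"claw": 1, "tx": 0, "ty": 0, "tz": 0, "ax": 0, "ay": 0, "az": 0},
    {"claw": 1, "tx": 0, "ty": 0, "tz": 0, "ax": 0, "ay": 0, "az": 0},
  ],
)

```text
clock: 20.3
tcp_pos: [0.6231, -0.0492, 0.2036]
orientation: [0.547, 3.093, 0.001]
contact_force: [-0.3, -0.4, -0.0]
grip_width: 0.0392
gripper_force: 30.5
```

```bash
python3 - <<'E'
from h import *
go(.622,-.05,.184); print(r.get_obs()['contact_force'])
E
```

```text
tcp [ 0.6231 -0.0492  0.2036] yawY 69.94 tilt [0.001  0.0003] q [-0.29  0.67  0.37  1.84 -0.35  0.7   1.5 ] shift mm [ 0.8 -1.2 19.6]
[-0.26688285 -0.40833857 -0.00811995]
```

Call:
arm_command(
  plan=[
    {"claw": 1, "tx": 0.0005, "ty": -0.001, "tz": 0.008, "ax": 0, "ay": 0, "az": 0},
    {"claw": 1, "tx": 0, "ty": 0, "tz": 0.008, "ax": 0, "ay": 0, "az": 0},
    {"claw": 1, "tx": 0, "ty": 0, "tz": 0.004, "ax": 0, "ay": 0, "az": 0},
    {"claw": 1, "tx": 0, "ty": 0, "tz": 0, "ax": 0, "ay": 0, "az": 0},
    {"claw": 1, "tx": 0, "ty": 0, "tz": 0, "ax": 0, "ay": 0, "az": 0},
    {"claw": 0.45, "tx": 0, "ty": 0, "tz": 0, "ax": 0, "ay": 0, "az": 0},
    {"claw": 0.35, "tx": 0, "ty": 0, "tz": 0, "ax": 0, "ay": 0, "az": 0},
    {"claw": 0.33, "tx": 0, "ty": 0, "tz": 0, "ax": 0, "ay": 0, "az": 0},
    {"claw": 0.33, "tx": 0, "ty": 0, "tz": -0.02, "ax": 0, "ay": 0, "az": 0},
    {"claw": 0.33, "tx": 0, "ty": 0, "tz": -0.03, "ax": 0, "ay": 0, "az": 0},
  ],
)

```text
clock: 21.13
tcp_pos: [0.6207, -0.049, 0.2302]
orientation: [-0.54, -3.089, 0.002]
contact_force: [0.6, 0.6, 1.0]
grip_width: 0.057
gripper_force: 0.0
```

```bash
python3 - <<'E'
from h import *
print(r.get_obs()['grip_width']); go(.510,-.026,.3,yaw=14)
E
```

```text
0.05696657841305346
tcp [ 0.6207 -0.049   0.2302] yawY 70.18 tilt [-0.0064 -0.0002] q [-0.3   0.63  0.39  1.83 -0.33  0.75  1.49] shift mm [112.3 -16.1 -69.1]
az deg 56.18
```

Call:
arm_command(
  plan=[
    {"claw": 0.33, "tx": 0, "ty": 0, "tz": -0.035, "ax": 0, "ay": 0, "az": 0},
    {"claw": 0.2, "tx": 0.0378, "ty": -0.0052, "tz": 0, "ax": 0, "ay": 0, "az": 0},
    {"claw": 0, "tx": 0.0378, "ty": -0.0052, "tz": 0, "ax": 0, "ay": 0, "az": 0},
    {"claw": 0, "tx": 0.0378, "ty": -0.0052, "tz": 0, "ax": 0, "ay": 0, "az": 0},
    {"claw": 0, "tx": 0, "ty": 0, "tz": 0, "ax": 0, "ay": 0, "az": 7},
    {"claw": 0, "tx": 0, "ty": 0, "tz": 0, "ax": 0, "ay": 0, "az": 7},
    {"claw": 0, "tx": 0, "ty": 0, "tz": 0, "ax": 0, "ay": 0, "az": 7},
    {"claw": 0, "tx": 0, "ty": 0, "tz": 0, "ax": 0, "ay": 0, "az": 7},
    {"claw": 0, "tx": 0, "ty": 0, "tz": 0, "ax": 0, "ay": 0, "az": 7},
    {"claw": 0, "tx": 0, "ty": 0, "tz": 0, "ax": 0, "ay": 0, "az": 7},
  ],
)

```text
clock: 21.97
tcp_pos: [0.5101, -0.0256, 0.2677]
orientation: [1.622, 2.69, 0.0]
contact_force: [-0.0, -0.6, 0.1]
grip_width: 0.0855
gripper_force: 0.0
```

Call:
arm_command(
  plan=[
    {"claw": 0, "tx": 0, "ty": 0, "tz": 0.005, "ax": 0, "ay": 0, "az": 7},
    {"claw": 0, "tx": 0, "ty": 0, "tz": 0.02, "ax": 0, "ay": 0, "az": 7},
    {"claw": 0, "tx": 0, "ty": 0, "tz": 0.02, "ax": 0, "ay": 0, "az": 0},
    {"claw": 0, "tx": 0, "ty": 0, "tz": 0, "ax": 0, "ay": 0, "az": 0},
    {"claw": 0, "tx": 0, "ty": 0, "tz": 0, "ax": 0, "ay": 0, "az": 0},
    {"claw": 0, "tx": 0, "ty": 0, "tz": 0, "ax": 0, "ay": 0, "az": 0},
    {"claw": 0, "tx": 0, "ty": 0, "tz": 0, "ax": 0, "ay": 0, "az": 0},
    {"claw": 0, "tx": 0, "ty": 0, "tz": 0, "ax": 0, "ay": 0, "az": 0},
    {"claw": 0, "tx": 0, "ty": 0, "tz": 0, "ax": 0, "ay": 0, "az": 0},
    {"claw": 0, "tx": 0, "ty": 0, "tz": 0, "ax": 0, "ay": 0, "az": 0},
  ],
)

```text
clock: 22.8
tcp_pos: [0.5103, -0.0257, 0.2232]
orientation: [1.93, 2.478, 0.001]
contact_force: [0.0, -0.8, 1.0]
grip_width: 0.0855
gripper_force: 0.0
```

```bash
python3 - <<'E'
from h import *
T=campose('wrist'); img=r.grab_frame('wrist'); save(img,'w11')
u,v=pix([.510,-.026,.01],'wrist',T); print(u,v); print(moon2(img,'wrist',T,u,v,50))
print(find(r.tip_of,'moon_blue_center','wrist',T)); go(.510,-.026,.177,yaw=14)
E
```

```text
318.43945788183635 223.90815191170753
([510.6, -27.5], array([42.1, 57.9]), 'narrow yaw', np.float64(13.0))
[(0.84, [0.509, -0.029, 0.007])]
tcp [ 0.5102 -0.0256  0.223 ] yawY 14.18 tilt [0.0005 0.0003] q [-0.55  0.55  0.62  2.12 -0.54  0.63  0.69] shift mm [-0.3 -0.3 46. ]
az deg 0.18
```

View pics/w11.png

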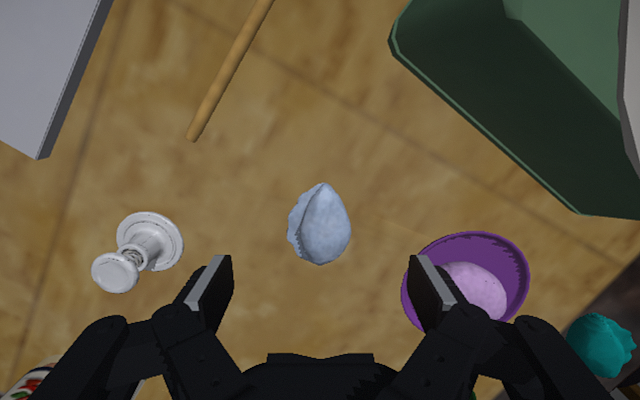

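Blue moon is at (320,224), under the jaws and aligned. The purple moon lies in its dish.

Call:
arm_command(
  squeeze=30,
  plan=[
    {"claw": 0, "tx": -0.0015, "ty": 0, "tz": 0.02, "ax": 0, "ay": 0, "az": 0},
    {"claw": 0, "tx": 0, "ty": 0, "tz": 0.017, "ax": 0, "ay": 0, "az": 0},
    {"claw": 0, "tx": 0, "ty": 0, "tz": 0.01, "ax": 0, "ay": 0, "az": 0},
    {"claw": 0, "tx": 0, "ty": 0, "tz": 0, "ax": 0, "ay": 0, "az": 0},
    {"claw": 1, "tx": 0, "ty": 0, "tz": 0, "ax": 0, "ay": 0, "az": 0},
    {"claw": 1, "tx": 0, "ty": 0, "tz": 0, "ax": 0, "ay": 0, "az": 0},
    {"claw": 1, "tx": 0, "ty": 0, "tz": 0, "ax": 0, "ay": 0, "az": 0},
    {"claw": 1, "tx": 0, "ty": 0, "tz": 0, "ax": 0, "ay": 0, "az": 0},
    {"claw": 1, "tx": 0, "ty": 0, "tz": 0, "ax": 0, "ay": 0, "az": 0},
    {"claw": 1, "tx": 0, "ty": 0, "tz": 0, "ax": 0, "ay": 0, "az": 0},
  ],
)

```text
clock: 23.73
tcp_pos: [0.5109, -0.0272, 0.1768]
orientation: [1.93, 2.478, 0.002]
contact_force: [-2.8, 0.5, 7.7]
grip_width: 0.0399
gripper_force: 29.2
```

Call:
arm_command(
  plan=[
    {"claw": 1, "tx": 0, "ty": 0, "tz": -0.01, "ax": 0, "ay": 0, "az": 0},
    {"claw": 1, "tx": 0, "ty": 0, "tz": -0.03, "ax": 0, "ay": 0, "az": 0},
    {"claw": 1, "tx": 0, "ty": 0, "tz": -0.035, "ax": 0, "ay": 0, "az": 0},
    {"claw": 1, "tx": 0, "ty": 0, "tz": -0.035, "ax": 0, "ay": 0, "az": 0},
    {"claw": 1, "tx": 0, "ty": 0, "tz": 0, "ax": 0, "ay": 0, "az": 0},
    {"claw": 1, "tx": 0, "ty": 0, "tz": 0, "ax": 0, "ay": 0, "az": 0},
    {"claw": 1, "tx": 0, "ty": 0, "tz": 0, "ax": 0, "ay": 0, "az": 0},
    {"claw": 1, "tx": 0, "ty": 0, "tz": 0, "ax": 0, "ay": 0, "az": 0},
    {"claw": 1, "tx": 0, "ty": 0, "tz": 0, "ax": 0, "ay": 0, "az": 0},
    {"claw": 1, "tx": 0, "ty": 0, "tz": 0, "ax": 0, "ay": 0, "az": 0},
  ],
)

```text
clock: 24.57
tcp_pos: [0.5101, -0.0272, 0.2848]
orientation: [-1.93, -2.477, 0.002]
contact_force: [-0.4, -0.1, 0.1]
grip_width: 0.0396
gripper_force: 30.4
```

```bash
python3 - <<'E'
from h import *
T=campose('wrist'); r.grab_frame('wrist')
go(.613,-.290,.185)
for n in ['moon_purple_center','moon_blue_center','dish_purple','dish_blue']: print(find(r.tip_of,n,'wrist',T))
E
```

```text
tcp [ 0.5102 -0.0272  0.2849] yawY 14.17 tilt [-0.0017 -0.0005] q [-0.64  0.45  0.72  2.09 -0.44  0.76  0.61] shift mm [-280.    35.5   99.9]
[(0.71, [0.622, -0.048, 0.017])]
[(0.79, [0.508, -0.027, 0.117])]
[]
[]
```

Call:
arm_command(
  plan=[
    {"claw": 1, "tx": -0.035, "ty": 0.0044, "tz": 0, "ax": 0, "ay": 0, "az": 0},
    {"claw": 1, "tx": -0.035, "ty": 0.0044, "tz": 0, "ax": 0, "ay": 0, "az": 0},
    {"claw": 1, "tx": -0.035, "ty": 0.0044, "tz": 0, "ax": 0, "ay": 0, "az": 0},
    {"claw": 1, "tx": -0.035, "ty": 0.0044, "tz": 0, "ax": 0, "ay": 0, "az": 0},
    {"claw": 1, "tx": -0.035, "ty": 0.0044, "tz": 0, "ax": 0, "ay": 0, "az": 0},
    {"claw": 1, "tx": -0.035, "ty": 0.0044, "tz": 0, "ax": 0, "ay": 0, "az": 0},
    {"claw": 1, "tx": -0.035, "ty": 0.0044, "tz": 0, "ax": 0, "ay": 0, "az": 0},
    {"claw": 1, "tx": -0.035, "ty": 0.0044, "tz": 0.02, "ax": 0, "ay": 0, "az": 0},
    {"claw": 1, "tx": 0, "ty": 0, "tz": 0.03, "ax": 0, "ay": 0, "az": 0},
    {"claw": 1, "tx": 0, "ty": 0, "tz": 0, "ax": 0, "ay": 0, "az": 0},
  ],
)

```text
clock: 25.65
tcp_pos: [0.6113, -0.2915, 0.2305]
orientation: [-1.93, -2.47, 0.005]
contact_force: [-1.5, 1.9, -2.7]
grip_width: 0.0394
gripper_force: 30.5
```

```bash
python3 - <<'E'
from h import *
r.grab_frame('wrist'); T=campose('wrist'); img=r.grab_frame('wrist'); save(img,'w12')
go(.613,-.290,.183)
for n in ['moon_blue_center','dish_blue','dish_green']: print(find(r.tip_of,n,'wrist',T))
E
```

```text
tcp [ 0.6128 -0.2897  0.2345] yawY 14.16 tilt [-0.0029  0.0013] q [-0.06  0.75  0.62  1.7  -0.54  0.87  1.04] shift mm [-0.4  0.3 51.5]
[(0.61, [0.61, -0.288, 0.064])]
[(0.59, [0.612, -0.289, 0.005])]
[]
```

View pics/w12.png

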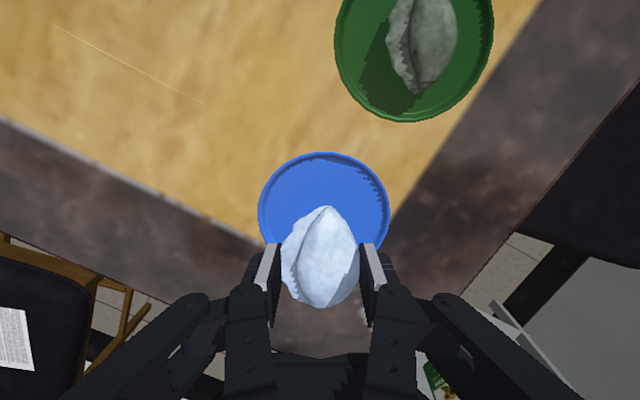

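The blue dish is centred at column 323 and the blue moon is held level at 320, so a 1 mm shift will do. Setting it down.

Call:
arm_command(
  plan=[
    {"claw": 1, "tx": 0, "ty": 0.001, "tz": 0.02, "ax": 0, "ay": 0, "az": 0},
    {"claw": 1, "tx": 0, "ty": 0, "tz": 0.015, "ax": 0, "ay": 0, "az": 0},
    {"claw": 1, "tx": 0, "ty": 0, "tz": 0.01, "ax": 0, "ay": 0, "az": 0},
    {"claw": 1, "tx": 0, "ty": 0, "tz": 0.006, "ax": 0, "ay": 0, "az": 0},
    {"claw": 1, "tx": 0, "ty": 0, "tz": 0, "ax": 0, "ay": 0, "az": 0},
    {"claw": 1, "tx": 0, "ty": 0, "tz": 0, "ax": 0, "ay": 0, "az": 0},
    {"claw": 1, "tx": 0, "ty": 0, "tz": 0, "ax": 0, "ay": 0, "az": 0},
    {"claw": 0.45, "tx": 0, "ty": 0, "tz": 0, "ax": 0, "ay": 0, "az": 0},
    {"claw": 0.35, "tx": 0, "ty": 0, "tz": 0, "ax": 0, "ay": 0, "az": 0},
    {"claw": 0.33, "tx": 0, "ty": 0, "tz": 0, "ax": 0, "ay": 0, "az": 0},
  ],
)

```text
clock: 26.73
tcp_pos: [0.6144, -0.2899, 0.1852]
orientation: [1.93, 2.478, 0.0]
contact_force: [0.6, -0.3, -0.3]
grip_width: 0.0573
gripper_force: 0.0
```

Call:
arm_command(
  plan=[
    {"claw": 0.33, "tx": 0, "ty": 0, "tz": -0.01, "ax": 0, "ay": 0, "az": 0},
    {"claw": 0.33, "tx": 0, "ty": 0, "tz": -0.03, "ax": 0, "ay": 0, "az": 0},
    {"claw": 0.33, "tx": 0, "ty": 0, "tz": -0.04, "ax": 0, "ay": 0, "az": 0},
    {"claw": 0.33, "tx": 0.02, "ty": -0.02, "tz": -0.03, "ax": 0, "ay": 0, "az": 0},
    {"claw": 0.33, "tx": 0.025, "ty": -0.03, "tz": 0, "ax": 0, "ay": 0, "az": 0},
    {"claw": 0.33, "tx": 0.025, "ty": -0.03, "tz": 0, "ax": 0, "ay": 0, "az": 0},
    {"claw": 0.33, "tx": 0.025, "ty": -0.03, "tz": 0, "ax": 0, "ay": 0, "az": 0},
    {"claw": 0.33, "tx": 0, "ty": 0, "tz": 0, "ax": 0, "ay": 0, "az": 0},
    {"claw": 0.33, "tx": 0, "ty": 0, "tz": 0, "ax": 0, "ay": 0, "az": 0},
    {"claw": 0.33, "tx": 0, "ty": 0, "tz": 0, "ax": 0, "ay": 0, "az": 0},
  ],
)

```text
clock: 27.57
tcp_pos: [0.485, -0.2247, 0.2958]
orientation: [1.929, 2.477, 0.002]
contact_force: [1.1, -0.1, 0.1]
grip_width: 0.0576
gripper_force: 0.0
```

```bash
python3 - <<'E'
from h import *
img=r.grab_frame('top'); s=r.grab_frame('scene'); w=r.grab_frame('wrist')
k=dict(fx=2,fy=2,interpolation=cv2.INTER_CUBIC)
a=cv2.resize(s[130:320,150:500],None,**k); save(np.vstack([a[:,:640],cv2.resize(w,(320,200)).repeat(1,0) if 0 else w[:220]]),'fin')
print(r.get_obs()['tcp_pos'],r.get_obs()['clock'])
E
```

```text
[ 0.48566697 -0.22508672  0.29522022] 27.7167
```

View pics/fin.png

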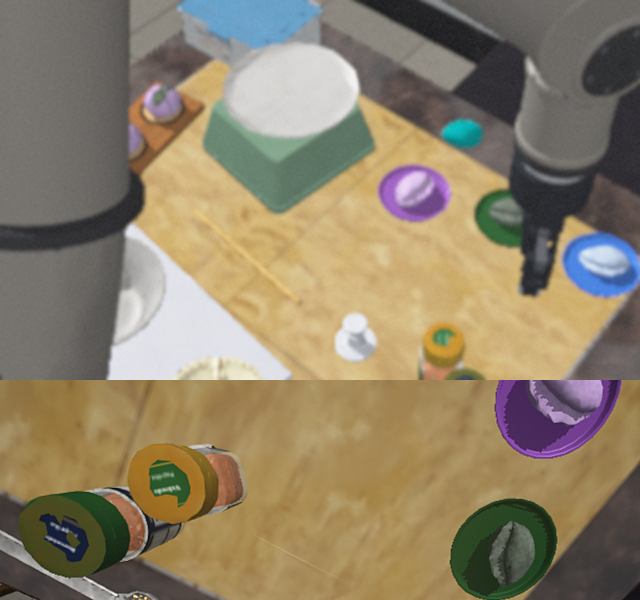

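All three moons lie right side up in their dishes: purple (415,190), green (505,210), blue (605,262) in the upper view. A final numeric check before handing in.

```bash
python3 - <<'E'
from h import *
for c in ['top','wrist']:
    T=campose(c); img=r.grab_frame(c)
    for n in ['green','purple','blue']: print(c,n,find(r.tip_of,f'moon_{n}_center',c,T)[:2],find(r.tip_of,'dish_'+n,c,T)[:1])
T=campose('top'); print(find(r.tip_of,'persimmon_stray_center','top',T))
E
```

```text
top green [(0.7, [0.639, -0.168, 0.015]), (0.7, [0.618, -0.052, 0.015])] [(0.78, [0.635, -0.171, 0.002])]
top purple [(0.8, [0.62, -0.05, 0.014]), (0.34, [0.531, 0.321, 0.034])] [(0.78, [0.623, -0.05, 0.003])]
top blue [(0.71, [0.613, -0.288, 0.015])] [(0.57, [0.613, -0.289, 0.0])]
wrist green [(0.58, [0.637, -0.174, 0.019])] [(0.64, [0.637, -0.172, 0.002])]
wrist purple [(0.59, [0.62, -0.046, 0.018])] [(0.15, [0.62, -0.05, 0.016])]
wrist blue [(0.76, [0.615, -0.291, 0.012])] [(0.75, [0.612, -0.287, 0.004])]
[(0.74, [0.533, 0.32, 0.033])]
```

```bash
python3 -c "
from bench import r
print(r.hand_in())"
```

```text
the job is handed in; nothing more can be done
None
```

I handed the job in at about 29 s: the persimmon cake stands in the board's middle circle, with its two neighbours left in place, and after it each half-moon was set right side up in the dish of its own colour, within about 4 mm of centre by the last camera check; no verdict was returned.

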